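# Fit the keyed lever to the plate press

## Robot

A 6-joint arm with a two-finger parallel gripper is mounted at the origin on the work surface. World frame = base frame: x ahead of the robot, y to its left, z up, the work surface at z = 0. Lengths are in m, angles in rad, forces in N, time in s.
With the tool pointing down it reaches from about 0.425 to 0.95 m from the base axis. Payload 3.5 kg.
Tool frame: the origin (TCP) lies midway between the tips of the shut fingers; the grasp point (between the pads) lies 19 mm behind it; z points along the fingers, y is the line along which they close (so a half turn about z gives the same grasp; the last joint's range is limited). The gripper opens to 85 mm and grips with 20 to 120 N. Pads are 22 mm wide; open, the fingers measure 114 mm over their backs; the gripper's body (76 mm by 85 mm) begins 54 mm behind the grasp point. The pads swing forward as they close: fully open they stand 13 mm farther back than shut.
Start: joints at [0.952, 0.286, 1.577, -0, 1.279, -0.15], TCP at [0.305, 0.602, 0.231] pointing down, gripper open.
Joint ranges: [-2.77, 2.77], [-0.9, 2.22], [0.21, 2.48], [-1.53, 4.67], [0.24, 2.81], [-2.84, 2.84]. Speed limits (rad/s): [2.79, 2.79, 3.14, 3.14, 3.14, 3.14].

## Interface

Orientations are given as [roll, pitch, yaw] about the fixed x, y, z axes, in that order (R = Rz(yaw) Ry(pitch) Rx(roll)).
In Python, from workcell import env gives the robot as it stands. The module is installed in compiled form; this text tells all that it offers.
- The arm moves only by the tool send_rows, never from a script. Its argument "plan" is a list of rows, each a list of 3 entries, a list of its own where there are three numbers: the shift along the tool's x, y, z in mm, then the turn, a rotation vector about the tool's x, y, z in degrees, then the gripper command: -1 is fully open, 1 is shut, values between are in proportion. In form: [[[x, y, z], [wx, wy, wz], fingers], ...]. A call has 1 to 12 rows; each row shifts and turns the commanded pose from where the row before left it, along the tool's axes as they then stand; what a row does not reach is not made up. A row lasts 1/12 s, in which the tool goes at most 41.7 mm and 7.16 degrees, less where a joint would pass 70% of its speed; a pose out of reach is approached as far as the arm can. A call with a gripper value outside its range is refused whole. The fingers move at their own pace and stop on an object; "newtons" is the grip in N (left out, the last holds). Time passes only in rows, so rows that do not move let the fingers close. It gives the time, the measured TCP pose, the force, the opening and the grip force at its end, in the units of the state.
- env.observe(): the state, without advancing time (a new reading comes with each control period).
- env.get_image(name): name is "scene" or "top" or "wrist"; returns the picture (384x512x3 uint8, red, green, blue); there is no depth.
- env.camera_model(name): a dict with "camera_matrix" (3x3 intrinsics, pixels), "distortion" ([k1, k2, p1, p2, k3] as OpenCV has them; the pictures are not rectified), "R" (3x3) and "t" (3): a world point X has camera coordinates R X + t; the wrist camera has in their place "tool_from_camera" (4x4, takes a point from camera to tool coordinates, whose origin is the TCP and whose axes are the flange's). Camera axes: x right, y down, z forward; pixel columns grow to the right and rows downward; lengths in m; the calibration is good to about 2 mm. A picture is of the moment at which its call begins: read the wrist's pose just before it. camera_model takes no time and is no camera call.
- env.hand_in(): hands the job in; it is judged then, once.
The state is a dict: "t": time; "joint_pos": joint angles; "joint_vel": joint speeds; "joint_efforts": joint torques, N m; "tcp_pos": TCP position; "ee_rot": TCP orientation; "force": force on the tool from outside, world axes, zero at the start; "ft_torque": the same for the moment, N m; "opening": finger opening in m; "grip_force": force on a finger pad.
Only numpy, scipy, OpenCV 4.12 (cv2) and the standard library are available. Lean on these libraries where they do the work, as an engineer would, in place of code of your own. Each camera call takes 0.05 s, during which the arm holds its last target. There are 200 camera calls.

## Task

Fit the teal-gripped lever, the one with the key slot, to the plate press: turn it so that its arm points the same way as the yellow key on the spindle, slide it down over the spindle until it sits fully home on the round flange, and let go. Leave the orange-gripped lever where it lies.

Things in the scene. Friction and masses are not known exactly. Their poses are not given: they have to be found in the camera images.
- lever: Loose lever, 0.3 kg, flat on the bench: steel hub 61 x 46 x 24 mm tall, aluminium arm, teal grip. Origin: bore centre on the hub's underside (z = 0 at start); z up, x along the arm. Hub from x = -23 to 38 mm; through-bore 28 x 28 mm, with a 17 mm wide key slot from it towards the arm, to x = 30 mm. Teal grip, 22 mm thick, x = 105 to 175 mm. Centre of mass near x = 28 mm.
- lever_arm (a point): Where to grasp the teal lever, from above: middle of its bare aluminium arm (18 mm wide, 16 mm tall, from x = 38 to 105 mm), 58 mm along x from the bore centre, 14 mm above the underside. Axes as lever; close the fingers along y.
- plain_lever: Bystander, leave alone: loose lever of the same length with an orange grip, hub 56 x 46 x 24 mm with a plain round 20 mm hole and no slot; it does not fit. Origin: centre of the hole on the underside; x along the arm, z up. Which of the two levers lies nearer the press varies.
- seat (a point): On the press spindle's axis, at the top of its round dark flange (76 mm across), 126 mm above the bench: where the lever's origin must sit. z up; x the way the yellow key points. Above it: steel rod, 18 mm across, 52 mm tall, last 12 mm a cone; key 9 mm wide, 38 mm tall, to 24 mm from the axis. Spindle turns stiffly (0.2 N m). Press fixed: base 160 x 220 mm, bridge 210 mm, top at 115 mm.
There are look-alikes about, which are no part of the job. Leave any pink look-alike of the lever alone.

How it is judged:
At the end, for the whole second after the job is handed in: The teal lever's bore is on the spindle (within 10 mm of its axis), its underside on the flange (within 6 mm), level within 7 degrees, arm along the key within 24 degrees, at rest; the orange lever within 30 mm of where it started (horizontal distance between lever and seat below 0.01 m and z of lever in the frame of seat between -0.006 and 0.006 m and angle between lever's own z axis and vertical below 0.12 rad and angle between the x axis of lever and the x axis of seat, either way round below 0.42 rad and linear speed of lever below 0.02 m/s and distance of plain_lever from where it was at the start of the episode below 0.03 m); the robot touches nothing.
It fails at once if the orange-gripped lever is moved by more than 30 mm (distance of plain_lever from where it was at the start of the episode above 0.03 m).
It also fails if it takes over 43 s, if anything falls off the work surface, if the arm or the gripper's body presses on something with over 40 N, if the wrist force passes 120 N, or if a joint passes its speed limit or range.

## Working session

There is one attempt and no reset: what is moved stays moved. The work goes in short steps, Python scripts to look and compute and a tool call to move; the robot and the scene stay as the last step left them, time stands still between calls to the robot, and variables do not carry over. Pictures are saved under pics/ and viewed, at most 10 in all, crops included, and the job is handed in when it is done.

Besides the shell and the picture viewer there is one more tool, called after ">>>" by a JSON object that holds its "name" and its "arguments", one argument or row to a line. send_rows: Moves the arm, as the interface text tells. Its arguments: {"type":"object","properties":{"plan":{"type":"array","items":{"type":"array"}},"newtons":{"type":"number"}},"required":["plan"]}

```bash
mkdir -p pics; python3 - <<'E'
from workcell import env
import cv2,numpy as np
for n in("top","scene"):
    im=env.get_image(n); cv2.imwrite(f"pics/{n}0.png",cv2.resize(im[:,:,::-1],(800,600),interpolation=cv2.INTER_CUBIC))
    m=env.camera_model(n); print(n,np.round(m["R"],3).tolist(),m["t"],m["distortion"])
s=env.observe(); print(s)
E
```

```text
top [[0.008, -1.0, -0.029], [-0.984, -0.003, -0.178], [0.178, 0.03, -0.984]] [-0.03717133  0.46763977  0.90782093] [-0.00743503  0.          0.          0.          0.        ]
scene [[0.793, 0.609, -0.018], [0.376, -0.512, -0.772], [-0.479, 0.606, -0.635]] [-0.31231838 -0.12916766  1.27987372] [0.03691642 0.         0.         0.         0.        ]
{'t': 0.1, 'joint_pos': array([ 9.52023695e-01,  2.87137281e-01,  1.57805641e+00,  1.70703690e-05,
        1.27860956e+00, -1.50001036e-01]), 'joint_vel': array([ 7.78608139e-05, -7.25838430e-04, -3.98095769e-03,  1.67062048e-04,
        2.13086568e-03,  2.72110443e-04]), 'joint_efforts': array([ 1.69230352e-03, -4.07292545e+01, -2.93702692e+01, -5.92601782e-05,
        3.36862468e-03,  9.64464220e-06]), 'tcp_pos': array([0.30457351, 0.60169892, 0.23003139]), 'ee_rot': array([-3.13940932e+00, -3.46501818e-04,  2.67281574e+00]), 'force': array([-0.83120814,  0.11743936, -0.3194913 ]), 'ft_torque': array([-0.01565538,  0.02214914, -0.00846673]), 'grip_force': 0.0, 'opening': 0.08531538566683478}
```

View pics/top0.png

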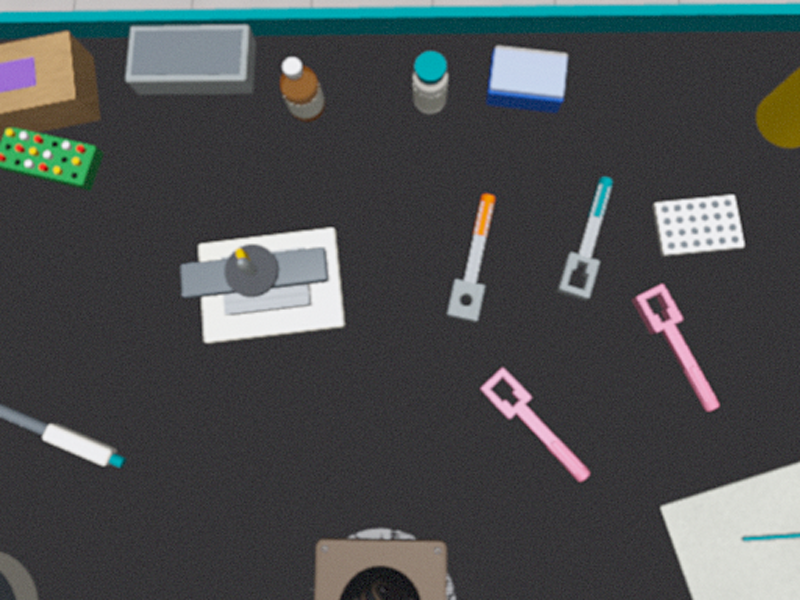

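View pics/scene0.png

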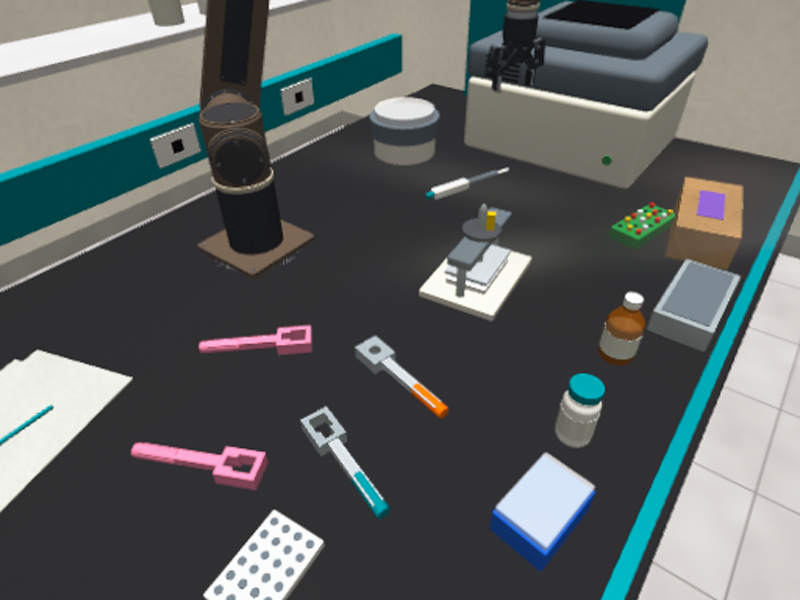

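In the top view the candidates are: a teal-gripped lever with its hub at (580,275), an orange one at (466,300), and pink look-alikes at (507,392) and (658,308). The teal one has a slotted bore, so it fits the description. The press spindle is near (248,265), with the yellow key pointing up and left. I'll confirm both in an enlarged crop.

```bash
python3 - <<'E'
from workcell import env
import cv2,numpy as np
im=env.get_image("top")[:,:,::-1]
a=im[105:205,340:406]; b=im[135:201,122:210]
A=cv2.resize(a,None,fx=6,fy=6,interpolation=cv2.INTER_CUBIC); 
c=env.get_image("scene")[:,:,::-1][120:192,268:334]
B=np.vstack([cv2.resize(b,(400,300),interpolation=cv2.INTER_CUBIC),cv2.resize(c,(400,300),interpolation=cv2.INTER_CUBIC)])
cv2.imwrite("pics/crop1.png",np.hstack([A[:600],B])); print(A.shape)
E
```

```text
(600, 396, 3)
```

View pics/crop1.png

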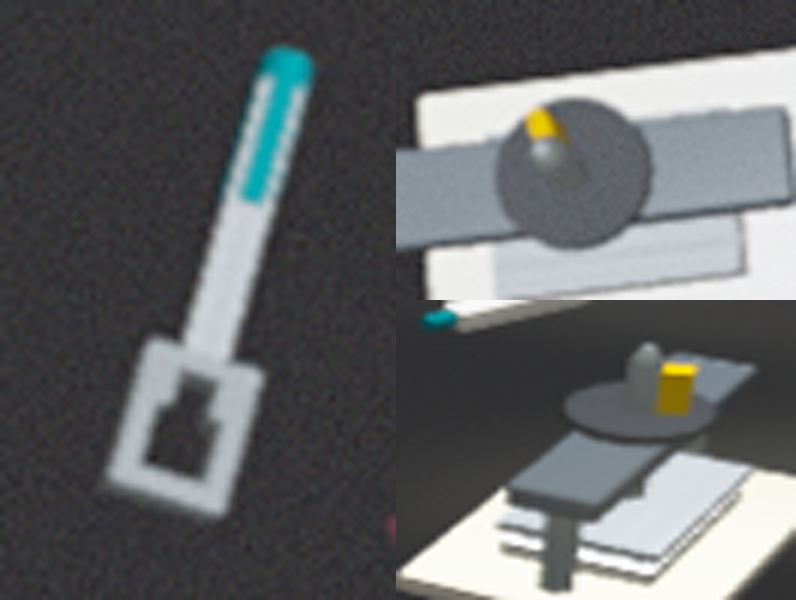

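```bash
cat > h.py <<'E'
import numpy as np, cv2
from workcell import env
def ray(n,uv,z):
    m=env.camera_model(n); K=np.array(m["camera_matrix"]);D=np.array(m["distortion"])
    p=cv2.undistortPoints(np.array([[uv]],float),K,D)[0,0]; d=np.array([p[0],p[1],1.])
    if n=="wrist":
        from scipy.spatial.transform import Rotation as R
        s=env.observe(); T=np.array(m["tool_from_camera"]); Rt=R.from_euler("xyz",s["ee_rot"]).as_matrix()
        C=s["tcp_pos"]+Rt@T[:3,3]; w=Rt@T[:3,:3]@d
    else:
        Rm=np.array(m["R"]); C=-Rm.T@np.array(m["t"]); w=Rm.T@d
    return C+w*(z-C[2])/w[2]
E
python3 - <<'E'
from h import *
A=lambda x,y:((x+.5)/6-.5+340,(y+.5)/6-.5+105)
B=lambda x,y:((x-396+.5)/4.545-.5+122,(y+.5)/4.545-.5+135)
C=lambda x,y:((x-396+.5)/6.06-.5+268,(y-300+.5)/4.167-.5+120)
f=lambda n,p,z:np.round(ray(n,p,z)[:2],4)
for p in[(150,340),(265,372),(222,517),(110,480)]: print("hub",f("top",A(*p),.024))
h=f("top",A(211,355),.022);t=f("top",A(286,52),.022);print(h,t,np.degrees(np.arctan2(*(t-h)[::-1])),np.linalg.norm(t-h))
print("flange",f("top",B(574,172),.126),f("scene",C(640,409),.126))
print("tip",f("top",B(541,148),.176),f("scene",C(648,345),.177))
print("key",f("top",B(538,123),.164),f("scene",C(678,370),.164))
E
```

```text
hub [ 0.5271 -0.2911]
hub [ 0.5139 -0.3368]
hub [ 0.4544 -0.3169]
hub [ 0.4693 -0.2729]
[ 0.5213 -0.316 ] [ 0.6505 -0.3526] -15.816457171236413 0.13428402734502715
flange [0.4767 0.1788] [0.4787 0.1802]
tip [0.4774 0.1803] [0.4764 0.1832]
key [0.4919 0.186 ] [0.4956 0.1814]
```

```bash
cat >> h.py <<'E'
def go(target,yaw=None):
    """shift in the tool axes (mm), and turn (deg, about tool z), to bring the TCP to target"""
    from scipy.spatial.transform import Rotation as R
    s=env.observe(); Rt=R.from_euler("xyz",s["ee_rot"])
    out=[np.round(Rt.inv().apply(np.array(target)-s["tcp_pos"])*1e3,1)]
    if yaw is not None:
        out.append(np.round(np.degrees((Rt.inv()*R.from_euler("xyz",[np.pi,0,np.radians(yaw)])).as_rotvec()),2))
    return out
E
python3 - <<'E'
from h import *
print(np.round(env.camera_model("wrist")["tool_from_camera"],3), env.camera_model("wrist")["camera_matrix"])
print(go((.54,.20,.31),163))
E
```

```text
[[ 0.    -0.965 -0.262  0.067]
 [ 1.     0.     0.001  0.   ]
 [-0.001 -0.262  0.965 -0.143]
 [ 0.     0.     0.     1.   ]] [[332.32641485   0.         258.4114758 ]
 [  0.         332.32641485 194.65407148]
 [  0.           0.           1.        ]]
[array([-391.4, -252.3,  -79.3]), array([-0.08, -0.02, -9.86])]
```

>>> {"name": "send_rows", "arguments": {
  "plan": [
    [[-32,-17,-6.6],[0,0,-0.82],-1],
    [[-32.5,-18,-6.6],[0,0,-0.82],-1],
    [[-32.5,-19,-6.6],[0,0,-0.82],-1],
    [[-32.5,-20,-6.6],[0,0,-0.82],-1],
    [[-32.5,-20,-6.6],[0,0,-0.82],-1],
    [[-32.5,-20,-6.6],[0,0,-0.82],-1],
    [[-32.5,-20,-6.6],[0,0,-0.82],-1],
    [[-32.5,-20,-6.6],[0,0,-0.82],-1],
    [[-32.5,-20,-6.6],[0,0,-0.82],-1],
    [[-32.5,-20,-6.6],[0,0,-0.82],-1],
    [[-32.5,-20,-6.6],[0,0,-0.82],-1],
    [[0,0,0],[0,0,0],-1]
  ]
}}

```text
t: 1.2
tcp_pos: [0.5556, 0.2619, 0.3053]
ee_rot: [-3.141, 0.004, 2.824]
force: [0.3, -0.5, 0.4]
opening: 0.0853
grip_force: 0.0
```

```bash
python3 - <<'E'
from h import *
s=env.observe();print(s["t"],s["tcp_pos"],s["ee_rot"],go((.54,.2,.31),163),abs(s["joint_vel"]).max())
im=env.get_image("wrist")[:,:,::-1]
cv2.imwrite("pics/w1.png",cv2.resize(im,(800,600),interpolation=cv2.INTER_CUBIC))
print(go((.5395,-.319,.14),163))
E
```

```text
1.2 [0.55558283 0.26187986 0.30529915] [-3.14108668  0.00443956  2.82420295] [array([ -4.5, -63.7,  -4.6]), array([-0.03,  0.25, -1.19])] 0.08070666111921328
[array([-168. , -558.7,  164.5]), array([ 0.02,  0.07, -1.14])]
```

View pics/w1.png

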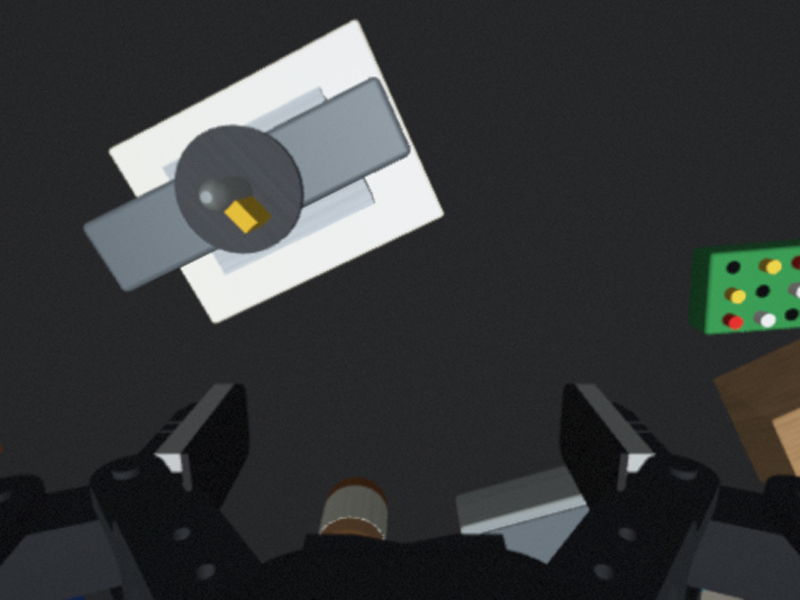

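The flange centre is at (239,188), the rod tip at (206,196), and the key's top runs from (232,206) to (255,226).

```bash
python3 - <<'E'
from h import *
q=lambda x,y:((x+.5)*.64-.5,(y+.5)*.64-.5)
f=lambda p,z:np.round(ray("wrist",q(*p),z)[:2],4)
a=f((239,188.5),.126);b=f((232.5,206),.164);c=f((255,226.5),.164)
print(a,f((206,196),.177),b,c)
for d in(c-b,b-a,c-a):print(np.degrees(np.arctan2(d[1],d[0])),np.linalg.norm(d))
E
```

```text
[0.4734 0.1867] [0.4743 0.1851] [0.4826 0.1915] [0.4964 0.1987]
27.55281157671769 0.015565346125287441
27.55281157671783 0.010376897416858264
27.552811576717747 0.025942243542145704
```

>>> {"name": "send_rows", "arguments": {
  "plan": [
    [[-11,-38,2],[0,0,0],-1],
    [[-11,-38,2],[0,0,0],-1],
    [[-11,-38,2],[0,0,0],-1],
    [[-11,-38,7],[0,0,0],-1],
    [[-11,-38,7],[0,0,0],-1],
    [[-11,-38,7],[0,0,0],-1],
    [[-11,-38,7],[0,0,0],-1],
    [[-11,-38,7],[0,0,0],-1],
    [[-11,-38,7],[0,0,0],-1],
    [[-11,-38,7],[0,0,0],-1],
    [[-11,-38,7],[0,0,0],-1],
    [[-11,-38,7],[0,0,0],-1]
  ]
}}

```text
t: 2.25
tcp_pos: [0.537, -0.208, 0.2343]
ee_rot: [3.141, -0.0, 2.831]
force: [1.1, 0.4, 0.9]
opening: 0.0854
grip_force: 0.0
```

```bash
python3 - <<'E'
from h import *
print(go((.5395,-.319,.16),163))
E
```

```text
[array([ -36.3, -105. ,   74.2]), array([ 0.04, -0.02, -0.78])]
```

>>> {"name": "send_rows", "arguments": {
  "plan": [
    [[-9,-26,19],[0,0,-0.8],-1],
    [[-9,-26,18],[0,0,0],-1],
    [[-9,-26,18],[0,0,0],-1],
    [[-9,-26,18],[0,0,0],-1],
    [[0,0,0],[0,0,0],-1],
    [[0,0,0],[0,0,0],-1]
  ]
}}

```text
t: 2.75
tcp_pos: [0.5402, -0.3168, 0.1596]
ee_rot: [3.139, -0.004, 2.843]
force: [-0.6, 0.4, -0.4]
opening: 0.0859
grip_force: 0.0
```

```bash
python3 - <<'E'
from h import *
print(go((.5395,-.319,.16),163))
im=env.get_image("wrist")[:,:,::-1]
cv2.imwrite("pics/w2.png",cv2.resize(im,(800,600),interpolation=cv2.INTER_CUBIC))
E
```

```text
[array([-0. , -2.3, -0.4]), array([ 0.13, -0.23, -0.11])]
```

View pics/w2.png

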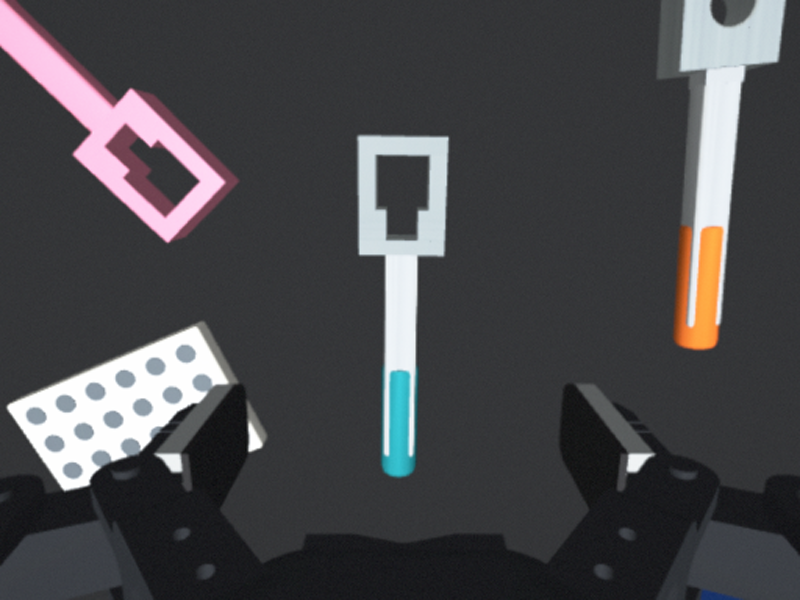

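The teal lever is centred below the open gripper: hub corners (358,136), (448,137), (444,256) and (359,255), arm start (401,256), grip start (400,371). The orange lever stays clear of the fingers.

```bash
python3 - <<'E'
from h import *
q=lambda x,y:((x+.5)*.64-.5,(y+.5)*.64-.5)
f=lambda p,z:np.round(ray("wrist",q(*p),z)[:2],4)
h=np.mean([f(p,.024) for p in[(358,136),(448,137),(444,256),(359,255)]],0)
o=f((403,182),.024);a=f((401,256),.022);g=f((400,371),.022);t=f((398,474),.02)
print(h,o,a,g,t)
for d in(g-a,t-h,a-o):print(np.degrees(np.arctan2(d[1],d[0])),np.linalg.norm(d))
an=np.arctan2(*(t-h)[::-1]);u=np.array([np.cos(an),np.sin(an)])
G=h+u*.0505;print(G,o+u*.058,a+u*.02,g-u*.047); 
print(go((*((G+a+u*.02)/2),.003),180+np.degrees(an)))
E
```

```text
[ 0.49325  -0.301925] [ 0.4855 -0.2991] [ 0.523  -0.3118] [ 0.5876 -0.3323] [ 0.6533 -0.3538]
-17.606182939214353 0.06777470029443139
-17.95841486616895 0.16824689633095766
-18.70952713390737 0.03959217094325599
[ 0.54128967 -0.3174955 ] [ 0.54067427 -0.31698295] [ 0.54202561 -0.31796653] [ 0.54288981 -0.31780865]
[array([ -1.4,  -1.3, 158.1]), array([ 0.08, -0.1 ,  0.92])]
```

>>> {"name": "send_rows", "arguments": {
  "plan": [
    [[-1.4,-1.3,25],[0,0,0.9],-1],
    [[0,0,30],[0,0,0],-1],
    [[0,0,30],[0,0,0],-1],
    [[0,0,30],[0,0,0],-1],
    [[0,0,25],[0,0,0],-1],
    [[0,0,10],[0,0,0],-1],
    [[0,0,6],[0,0,0],-1],
    [[0,0,0],[0,0,0],-1]
  ],
  "newtons": 80
}}

```text
t: 3.47
tcp_pos: [0.5423, -0.3182, 0.0061]
ee_rot: [3.141, -0.0, 2.83]
force: [-0.5, 0.6, 0.4]
opening: 0.0855
grip_force: 0.0
```

>>> {"name": "send_rows", "arguments": {
  "plan": [
    [[0,0,0],[0,0,0],0],
    [[0,0,0],[0,0,0],1],
    [[0,0,0],[0,0,0],1],
    [[0,0,0],[0,0,0],1],
    [[0,0,0],[0,0,0],1],
    [[0,0,0],[0,0,0],1],
    [[0,0,0],[0,0,0],1],
    [[0,0,0],[0,0,0],1],
    [[0,0,0],[0,0,0],1],
    [[0,0,0],[0,0,0],1]
  ],
  "newtons": 80
}}

```text
t: 4.3
tcp_pos: [0.5423, -0.3195, 0.0068]
ee_rot: [-3.141, 0.001, 2.828]
force: [-1.5, 2.0, 5.6]
opening: 0.0161
grip_force: 80.5
```

>>> {"name": "send_rows", "arguments": {
  "plan": [
    [[0,0,-5],[0,0,0],1],
    [[0,0,-15],[0,0,0],1],
    [[0,0,-30],[0,0,0],1],
    [[0,0,-35],[0,0,0],1],
    [[0,0,-35],[0,0,0],1],
    [[0,0,-35],[0,0,0],1],
    [[0,0,-35],[0,0,0],1],
    [[0,0,-30],[0,0,0],1],
    [[0,0,-10],[0,0,0],1],
    [[0,0,0],[0,0,0],1],
    [[0,0,0],[0,0,0],1]
  ]
}}

```text
t: 5.22
tcp_pos: [0.5414, -0.3188, 0.2348]
ee_rot: [3.141, -0.001, 2.828]
force: [0.3, -0.3, -4.3]
opening: 0.016
grip_force: 79.6
```

```bash
python3 - <<'E'
from h import *
s=env.observe();print(s["force"],s["ft_torque"],s["opening"],s["ee_rot"])
im=env.get_image("wrist")[:,:,::-1]
cv2.imwrite("pics/w3.png",cv2.resize(im,(800,600),interpolation=cv2.INTER_CUBIC))
print(go((.527,.211,.24),207.5))
E
```

```text
[ 0.32097054 -0.33207273 -4.26235067] [-0.01632467 -0.10464767 -0.00784748] 0.015981447661125813 [ 3.14112763e+00 -1.14307586e-03  2.82842425e+00]
[array([176.2, 499.4,  -5.4]), array([  0.19,  -0.19, -45.44])]
```

View pics/w3.png

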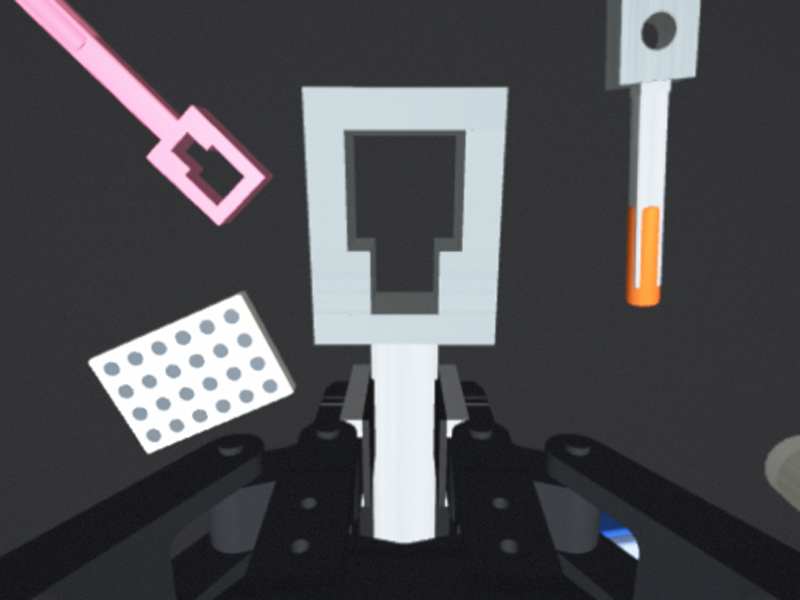

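The hub's top corners are at (303,88), (508,88), (494,345) and (314,345), and the bore's edges are at (345,130), (465,130), (371,314) and (438,314). I'll solve PnP for the lever's pose in the tool.

```bash
cat > pnp.py <<'E'
from h import *
from scipy.spatial.transform import Rotation as R
m=env.camera_model("wrist");K=np.array(m["camera_matrix"]);D=np.array(m["distortion"]);T=np.array(m["tool_from_camera"])
O=np.array([(-23,-23),(-23,23),(38,23),(38,-23),(-14,-14),(-14,14),(30,-8.5),(30,8.5)],float)
O=np.c_[O,np.full(8,24.)]/1e3
P=np.array([(303,88),(508,88),(494,345),(314,345),(345,130),(465,130),(371,314),(438,314)],float);P=(P+.5)*.64-.5
ok,r,t=cv2.solvePnP(O,P,K,D,flags=cv2.SOLVEPNP_IPPE)
pr=cv2.projectPoints(O,r,t,K,D)[0][:,0];print("res",np.abs(pr-P).max())
M=np.eye(4);M[:3,:3]=cv2.Rodrigues(r)[0];M[:3,3]=t[:,0]
L=T@M; np.save("L.npy",L); print(np.round(L,4))
print("tilt rel tool",np.round((R.from_euler("x",180,degrees=True)*R.from_matrix(L[:3,:3])).as_euler("xyz",degrees=True),2))
E
python3 pnp.py
```

```text
res 159.2269634337792
[[-0.009  -0.9996 -0.0277  0.0608]
 [ 0.9724 -0.0023 -0.2335  0.0018]
 [ 0.2333 -0.029   0.972  -0.041 ]
 [ 0.      0.      0.      1.    ]]
tilt rel tool [178.29  13.49 -90.53]
```

```bash
sed -i 's/cv2.SOLVEPNP_IPPE/cv2.SOLVEPNP_SQPNP/' pnp.py; python3 pnp.py
```

```text
res 0.5912443538771299
[[-9.998e-01 -2.900e-03  1.960e-02  6.010e-02]
 [-2.800e-03  1.000e+00  2.100e-03  7.000e-04]
 [-1.970e-02  2.000e-03 -9.998e-01  7.200e-03]
 [ 0.000e+00  0.000e+00  0.000e+00  1.000e+00]]
tilt rel tool [-1.2000e-01 -1.1300e+00  1.7984e+02]
```

>>> {"name": "send_rows", "arguments": {
  "plan": [
    [[7,20,0],[0,0,0],1],
    [[12.5,35,0],[0,0,0],1],
    [[13.5,38,0],[0,0,0],1],
    [[13.5,38,0],[0,0,0],1],
    [[13.5,38,0],[0,0,0],1],
    [[13.5,38,0],[0,0,0],1],
    [[13.5,38,0],[0,0,0],1],
    [[13.5,38,0],[0,0,0],1],
    [[13.5,38,0],[0,0,0],1],
    [[13.5,38,0],[0,0,0],1],
    [[13.5,38,0],[0,0,0],1],
    [[13.5,38,0],[0,0,0],1]
  ]
}}

```text
t: 6.27
tcp_pos: [0.5267, 0.1439, 0.2321]
ee_rot: [-3.139, -0.006, 2.828]
force: [1.5, 0.3, -2.8]
opening: 0.0158
grip_force: 79.6
```

>>> {"name": "send_rows", "arguments": {
  "plan": [
    [[0,0,0],[0,0,-3],1],
    [[0,0,0],[0,0,-6],1],
    [[0,0,0],[0,0,-6],1],
    [[0,0,0],[0,0,-6],1],
    [[0,0,0],[0,0,-6],1],
    [[0,0,0],[0,0,-6],1],
    [[0,0,0],[0,0,-6],1],
    [[0,0,0],[0,0,-5],1],
    [[0,0,0],[0,0,-1.5],1],
    [[0,0,0],[0,0,0],1]
  ]
}}

```text
t: 7.1
tcp_pos: [0.5272, 0.142, 0.2321]
ee_rot: [3.139, -0.006, -2.66]
force: [-0.6, -0.2, -2.9]
opening: 0.0161
grip_force: 79.6
```

```bash
python3 - <<'E'
from h import *
print(go((.5295,.211,.235),207.6))
E
```

```text
[array([-33.9,  60.1,  -3. ]), array([ 0.15, -0.35, -0.02])]
```

>>> {"name": "send_rows", "arguments": {
  "plan": [
    [[-11,20,0],[0,0,0],1],
    [[-11,20,-1],[0,0,0],1],
    [[-8,14,-1],[0,-0.3,0],1],
    [[-4,6,-1],[0,0,0],1],
    [[0,0,0],[0,0,0],1],
    [[0,0,0],[0,0,0],1]
  ]
}}

```text
t: 7.6
tcp_pos: [0.5307, 0.2108, 0.2375]
ee_rot: [3.142, 0.002, -2.66]
force: [-0.9, 0.0, -2.7]
opening: 0.016
grip_force: 79.7
```

```bash
python3 - <<'E'
from h import *
print(go((.5295,.211,.235),207.6), env.observe()["ee_rot"])
im=env.get_image("wrist")[:,:,::-1][20:260,96:416]
cv2.imwrite("pics/w4.png",cv2.resize(im,(800,600),interpolation=cv2.INTER_CUBIC))
E
```

```text
[array([1. , 0.7, 2.5]), array([-0.  ,  0.14, -0.02])] [ 3.14159235e+00  2.49427036e-03 -2.66021496e+00]
```

View pics/w4.png

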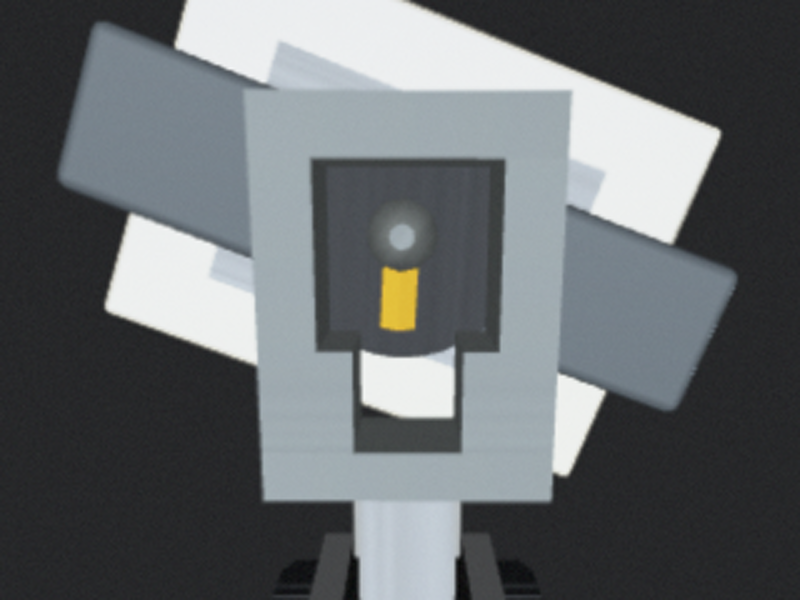

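Through the bore I can see the rod tip at (401,237) and the key's top from (400,268) to (398,330), nearly parallel to the slot.

```bash
cat > rel.py <<'E'
from h import *
from scipy.spatial.transform import Rotation as R
q=lambda x,y:((x+.5)*.4-.5+96,(y+.5)*.4-.5+20)
s=env.observe();Rt=R.from_euler("xyz",s["ee_rot"]);L=np.load("L.npy")
bore=s["tcp_pos"]+Rt.apply(L[:3,3]);lx=Rt.apply(L[:3,0])
tip=ray("wrist",q(401,237),.178);ki=ray("wrist",q(400,268),.164);ko=ray("wrist",q(398,330),.164);k=ko-ki
print("bore",bore,"tip",tip,"ki,ko",ki,ko,np.linalg.norm(k))
print("ang lever,key",np.degrees(np.arctan2(lx[1],lx[0])),np.degrees(np.arctan2(k[1],k[0])),"slope",np.degrees(lx[2]))
ax2=ko-.024*k/np.linalg.norm(k);print("axis from key",ax2)
print("shift tool mm",Rt.inv().apply(tip-bore)*1e3,Rt.inv().apply(ax2-bore)*1e3)
E
python3 rel.py
```

```text
bore [0.47730763 0.18324256 0.23047879] tip [0.47731106 0.18223725 0.178     ] ki,ko [0.484694  0.1856957 0.164    ] [0.49901635 0.19254085 0.164     ] 0.015874053990995014
ang lever,key 27.38074792273792 25.54474317109465 slope 1.297859728815138
axis from key [0.47736237 0.18219167 0.164     ]
shift tool mm [ 0.61926925 -0.88710379 52.47726459] [ 0.63685334 -0.94969399 66.4772819 ]
```

>>> {"name": "send_rows", "arguments": {
  "plan": [
    [[0.6,-1.9,5],[0,0,1],1],
    [[0,0,12],[0,0,0],1],
    [[0,0,12],[0,0,0],1],
    [[0,0,10],[0,0,0],1],
    [[0,0,8],[0,0,0],1],
    [[0,0,8],[0,0,0],1],
    [[0,0,8],[0,0,0],1],
    [[0,0,8],[0,0,0],1],
    [[0,0,8],[0,0,0],1],
    [[0,0,0],[0,0,0],1],
    [[0,0,0],[0,0,0],1]
  ]
}}

```text
t: 8.57
tcp_pos: [0.5317, 0.2094, 0.1593]
ee_rot: [3.141, 0.004, -2.678]
force: [-0.5, -0.3, -2.1]
opening: 0.0155
grip_force: 79.7
```

>>> {"name": "send_rows", "arguments": {
  "plan": [
    [[0,0,6],[0,0,0],1],
    [[0,0,6],[0,0,0],1],
    [[0,0,5],[0,0,0],1],
    [[0,0,3],[0,0,0],1],
    [[0,0,2],[0,0,0],1],
    [[0,0,1],[0,0,0],1],
    [[0,0,0],[0,0,0],1],
    [[0,0,0],[0,0,0],1]
  ]
}}

```text
t: 9.23
tcp_pos: [0.5323, 0.2095, 0.1371]
ee_rot: [3.142, 0.006, -2.678]
force: [1.4, -0.8, -3.1]
opening: 0.0156
grip_force: 79.7
```

>>> {"name": "send_rows", "arguments": {
  "plan": [
    [[0,0,1],[0,0,0],1],
    [[0,0,1],[0,0,0],1],
    [[0,0,0.5],[0,0,0],1],
    [[0,0,0],[0,0,0],1],
    [[0,0,0],[0,0,0],1]
  ]
}}

```text
t: 9.65
tcp_pos: [0.5321, 0.2094, 0.1344]
ee_rot: [3.141, 0.005, -2.678]
force: [0.2, -0.9, -3.1]
opening: 0.016
grip_force: 79.7
```

>>> {"name": "send_rows", "arguments": {
  "plan": [
    [[0,0,1],[0,0,0],1],
    [[0,0,0.7],[0,0,0],1],
    [[0,0,0],[0,0,0],1],
    [[0,0,0],[0,0,0],1]
  ]
}}

```text
t: 9.98
tcp_pos: [0.5323, 0.2095, 0.1331]
ee_rot: [-3.142, 0.006, -2.678]
force: [0.3, -0.4, -0.5]
opening: 0.0164
grip_force: 80.1
```

Contact is starting. I'll press slightly further, then release.

>>> {"name": "send_rows", "arguments": {
  "plan": [
    [[0,0,0.8],[0,0,0],1],
    [[0,0,0],[0,0,0],1],
    [[0,0,0],[0,0,0],0.3],
    [[0,0,0],[0,0,0],-0.3],
    [[0,0,0],[0,0,0],-1],
    [[0,0,0],[0,0,0],-1],
    [[0,0,0],[0,0,0],-1],
    [[0,0,0],[0,0,0],-1],
    [[0,0,0],[0,0,0],-1]
  ]
}}

```text
t: 10.73
tcp_pos: [0.5322, 0.2094, 0.1319]
ee_rot: [3.142, 0.005, -2.678]
force: [0.6, 0.7, 0.7]
opening: 0.0851
grip_force: 0.0
```

>>> {"name": "send_rows", "arguments": {
  "plan": [
    [[0,0,-5],[0,0,0],-1],
    [[0,0,-15],[0,0,0],-1],
    [[0,0,-30],[0,0,0],-1],
    [[0,0,-35],[0,0,0],-1],
    [[0,0,-30],[0,0,0],-1],
    [[0,0,-5],[0,0,0],-1],
    [[0,0,0],[0,0,0],-1],
    [[0,0,0],[0,0,0],-1]
  ]
}}

```text
t: 11.4
tcp_pos: [0.5314, 0.2091, 0.2518]
ee_rot: [3.142, 0.005, -2.678]
force: [0.6, 0.1, -0.2]
opening: 0.0854
grip_force: 0.0
```

```bash
python3 - <<'E'
from h import *
a=env.get_image("wrist")[:,:,::-1][20:320,56:456]
b=env.get_image("scene")[:,:,::-1][100:250,240:440]
cv2.imwrite("pics/f.png",np.vstack([cv2.resize(a,(400,300)),cv2.resize(b,(400,300),interpolation=cv2.INTER_CUBIC)]))
E
```

```text
(no output)
```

View pics/f.png

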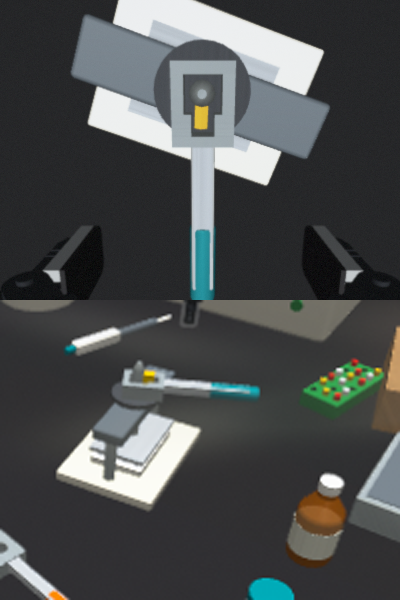

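The lever sits flat on the flange with the rod and key showing through its bore at about (202,95)–(202,125). The arm lies along the key and the gripper is clear, so I'm handing in.

```bash
python3 -c "
from workcell import env
print(env.hand_in())"
```

```text
the job is handed in; nothing more can be done
None
```

I fitted the teal lever on the spindle, lined up with the key and resting on the flange. I let go and handed the job in at about 11.5 s, without touching the orange lever; the hand-in returned no verdict.

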